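Seat the thin probe in its matching calibrator bore

ROBOT

A 6-joint arm with a two-finger parallel gripper is mounted at the origin on a cart in front of the work surface, level with it; the furniture and walls round the work are solid. World frame = base frame: x ahead of the robot, y to its left, z up, the work surface at z = 0. Lengths are in mm, angles in rad, forces in N, time in s.
With the tool pointing down it reaches from about 350 to 975 mm from the base axis. Payload 7.1 kg.
Tool frame: the origin (TCP) lies on the centre line of the jaws, within the pads' length; the fingertips stand 22 mm ahead of it and the grasp point (between the pads) lies 3 mm ahead of it (r.finger_overhang is the distance from the TCP to the fingertips, in mm); z points along the fingers, y is the direction in which the jaws open and shut (so a half turn about z gives the same grasp; the last joint's range is limited). The gripper opens to 88 mm and grips with 3 to 60 N. Pads are 20 mm wide; open, the fingers measure 115 mm over their backs; the gripper's body (75 mm by 178 mm) begins 61 mm behind the grasp point.
Start: joints at [-1.208, 0.423, 1.63, -0, 1.089, -0.019], TCP at [232.886, -579.973, 244.675] pointing down, gripper open.
Joint ranges: [-3, 3], [-0.9, 2.11], [0.09, 2.58], [-1.31, 4.45], [0.11, 2.69], [-2.54, 2.54]. Speed limits (rad/s): [2.39, 2.39, 3.01, 3.14, 3.14, 3.14].

INTERFACE

Orientations are given as a unit quaternion [w, x, y, z].
In Python, from station import monitor, capture, get_calibration, r gives the robot as it stands.
- The arm moves only by the shell command python3 -m crank 'ROWS' [FORCE]. ROWS is JSON, a list of rows, each a list of 5 numbers: the opening, from -1 (shut) to 1 (fully open), then the shift along the tool's x, y, z in m, then the turn about the tool's z in degrees. In form: [[hand, dx, dy, dz, roll], ...]. A call has 1 to 5 rows; each row is the pose to reach, as a shift and turn from the pose commanded when the call began, along the tool's axes at that moment; what a row does not reach only later rows make up. A row lasts 1/10 s, in which the tool goes at most 50 mm and 8.59 degrees, less where a joint would pass 70% of its speed; a pose out of reach is approached as far as the arm can. A call with a gripper value outside its range is refused whole. The fingers move at their own pace and stop on an object; FORCE is the grip in N (left out, the last holds). Time passes only in rows, so rows that repeat a pose let the fingers close. It gives the time, the measured TCP pose, the force and the opening at its end, in the units of the state.
- monitor.state(): the state, without advancing time (a new reading comes with each control period).
- capture(name): name is "scene" or "top" or "wrist"; returns the picture (420x560x3 uint8, red, green, blue); there is no depth.
- get_calibration(name): a dict with "fx", "fy", "cx", "cy" (pixels), "k1" (the pictures are not rectified: a ray, as slopes to the right and down, at radius r is drawn at 1 + k1 r^2 times it, then the intrinsics apply), "world_from_camera" (4x4, takes a point from camera to world coordinates). Camera axes: x right, y down, z forward; pixel columns grow to the right and rows downward; lengths in mm; the calibration is good to about 2 mm. A picture is of the moment at which its call begins: read the wrist's pose just before it. get_calibration takes no time and is no camera call; for the wrist camera it gives the pose at the moment of the call.
- r.job_done(): hands the job in, once; it reports no verdict.
The state is a dict: "t": time; "q": joint angles; "dq": joint speeds; "effort": joint torques, N m; "ee_pos": TCP position; "tool_rot": TCP orientation; "contact_force": force on the tool from outside, world axes, zero at the start; "ft_torque": the same for the moment, N m; "finger_gap": opening from 0.0 (shut) to 1.0 (fully open).
Only numpy, scipy, OpenCV 4.12 (cv2) and the standard library are available. Lean on these libraries where they do the work, as an engineer would, in place of code of your own. Each camera call takes 0.05 s, during which the arm holds its last target.

TASK

Take the thinner of the two temperature probes out of the stand and put it into the bore of the calibrator's metal bar that fits it snugly; the bar floats in its channel, so feel for the bore with a light touch. Lower the probe, without dropping it, until its tip rests on the bottom of the bore and let go, never pressing on the calibrator with more than 15 N. Leave the thicker probe and the other things where they are.

Things in the scene. Friction and masses are not known exactly. Their poses are not given: they have to be found in the camera images.
- calibrator: Dry-block temperature calibrator, fixed to the bench: white housing 100 x 200 x 80 mm (its x, y, z) with a display on the -x face; origin at the centre of its underside, z up. In a channel along its y axis floats a plain aluminium bar 40 x 150 mm with a graded row of four vertical round bores in its top.
- row_mid (a point): Point of the housing, axes as the housing's: mid-channel, at the height of the bar's top, 90 mm above the bench. With the bar in mid-channel the bores' centres lie on x = 0 at y = +48, +16, -16, -48 mm and are made for stems of 10, 13, 16, 19 mm; each bore is 1 mm wider than its stem, has a 1 mm chamfer and a flat floor 40 mm below the bar's top.
- channel_floor (a point): Floor of the channel, 22 mm above the bench. Above it the bar may stand up to 9 mm either way along the housing's y from mid-channel; this shift is NOT measured. Friction of about 8 N holds it there. The bar also rests on springs: pressed down, it starts to sink at about 3 N and sinks 1 mm for each further newton, 8 mm at most, then is rigid.
- stand: White open stand, fixed to the bench, 60 x 180 x 78 mm, origin at the centre of its underside. Its top plate (z = 70 to 78 mm) has two plain 22 mm holes at y = +45 and -45 mm; a probe hangs in each by its collar, loosely. Which probe is in which hole varies.
- probe_thin_head (a point): Centre of the grip head of the thinner probe (loose, upright, about 80 g): square grey head 28 x 28 mm, 40 mm tall, its sides square to this point's x and y axes, z up. Below the head a round collar, 32 mm wide, 5 mm thick; below that the stem. The collar's underside is 25 mm and the stem's tip 85 mm below this point. In the stand this point is 103 mm above the bench.
- probe_thin_tip (a point): Middle of the lower end of the thinner probe's stem, a round steel rod 13 mm in diameter and 60 mm long, lower edge chamfered 1.5 mm; z up along the probe.
- probe_thin: The thinner probe; origin at the middle of its stem's lower end, z up along the probe.
- probe_thick: The thicker probe, not to be moved: head 36 x 36 x 48 mm, same collar, stem 19 mm in diameter and 60 mm long, hanging in the other hole of the stand; origin at the middle of its stem's lower end.
- vial: Small clear glass vial with white cap, 27 x 27 x 55 mm, a bystander; origin at the centre of its underside.
- dish: Flat round clear petri dish, 60 mm wide, 15 mm tall, a bystander; origin at the centre of its underside.
Things that resemble listed ones, but are neither listed nor needed, are in the scene too. What is shaped like the probe_thin but yellow is not meant.

How it is judged:
By the outcome, as a careful person would: the job done as asked, in the order asked, and still so for the second after the job is handed in, with the robot touching nothing.
It also fails if it takes over 61 s, if anything falls off the work surface, if the arm or the gripper's body presses on something with over 40 N, if the wrist force passes 120 N, or if a joint passes its speed limit or range.

## Working session

There is one attempt and no reset: what is moved stays moved. The work goes in short steps, Python scripts to look and compute and a shell command to move; the robot and the scene stay as the last step left them, time stands still between calls to the robot, and variables do not carry over. Pictures are saved under pics/ and viewed, and the job is handed in when it is done.

```bash
ls; mkdir -p pics; python3 - <<'E'
from station import monitor, capture, get_calibration, r
import cv2
print(monitor.state())
for n in ("scene","top","wrist"):
    c=get_calibration(n); print(n,c)
    cv2.imwrite(f"pics/{n}0.png",capture(n)[:,:,::-1])
E
```

```text
pics
{'t': 0.0, 'q': array([-1.20800584e+00,  4.23853138e-01,  1.63065218e+00, -9.82043080e-07,
        1.08864078e+00, -1.89857544e-02]), 'dq': array([ 0.0013192 ,  0.00203493, -0.00105047,  0.00241453,  0.00162947,
       -0.0001767 ]), 'effort': array([-7.75493681e-04, -5.44634986e+01, -2.73674244e+01,  6.42200466e-02,
        2.29232985e-02, -1.28455476e-04]), 'ee_pos': array([ 232.70450756, -579.50706977,  243.9088684 ]), 'tool_rot': array([-7.65202816e-04,  9.81835779e-01,  1.89731127e-01, -1.33292739e-04]), 'contact_force': array([-0.88576969,  0.63880229,  0.22283363]), 'ft_torque': array([ 0.02246909, -0.01919162,  0.04631192]), 'finger_gap': 1.0009948539336475}
scene {'fx': 467.4110251222424, 'fy': 467.4110251222424, 'cx': 276.51895815756984, 'cy': 208.85103544196107, 'k1': 0.005392197330671979, 'world_from_camera': array([[-6.81245409e-01, -4.21372902e-01,  5.98623062e-01,
        -6.65923006e+01],
       [-7.31767616e-01,  4.14888173e-01, -5.40725401e-01,
         4.22745192e+02],
       [-2.05145971e-02, -8.06419668e-01, -5.90987707e-01,
         6.69419230e+02],
       
[... 376 characters left out ...]
02,
        -1.29099197e+02],
       [-1.08355911e-02, -7.50792554e-02, -9.97118697e-01,
         9.93295015e+02],
       [ 0.00000000e+00,  0.00000000e+00,  0.00000000e+00,
         1.00000000e+00]])}
wrist {'fx': 343.2529861085795, 'fy': 343.2529861085795, 'cx': 281.1258231999301, 'cy': 205.56393645386984, 'k1': -0.04409055012946428, 'world_from_camera': array([[ 3.73398554e-01, -8.84153440e-01, -2.80795680e-01,
         3.10019746e+02],
       [-9.27669131e-01, -3.56492190e-01, -1.11100413e-01,
        -5.47872633e+02],
       [-1.87165417e-03,  3.01970218e-01, -9.53315522e-01,
         3.81839467e+02],
       [ 0.00000000e+00,  0.00000000e+00,  0.00000000e+00,
         1.00000000e+00]])}
```

View pics/top0.png

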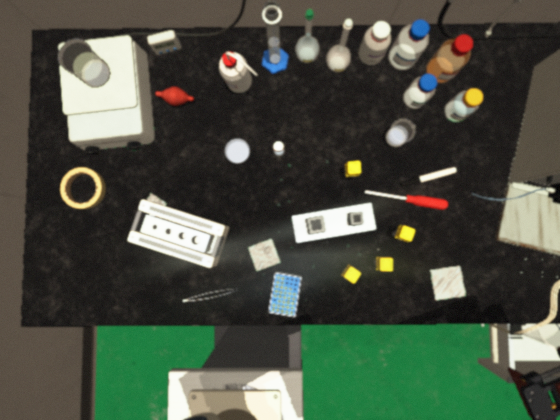

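View pics/scene0.png

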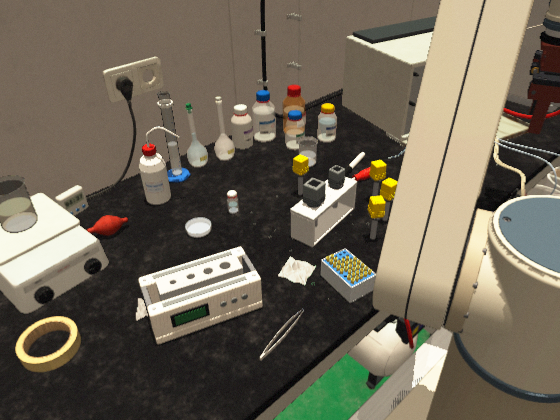

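View pics/wrist0.png

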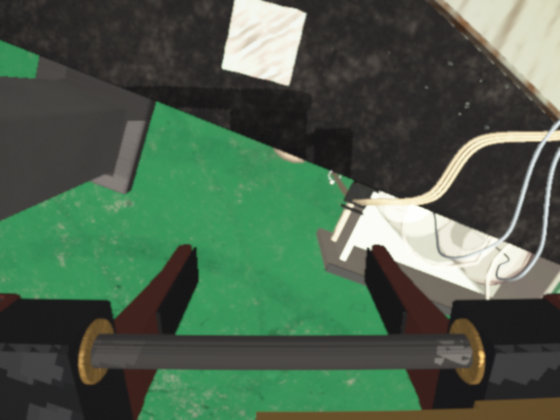

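The top view shows the calibrator at about (179,233), its bores growing to the right. The stand is at (334,222), with the small-headed probe at (356,217) and the large one at (315,225). Next I'll zoom in and measure.

```bash
cat > h.py <<'E'
import numpy as np, cv2
from station import monitor, capture, get_calibration, r
def ray(c,px):
    p=np.array([(px[0]-c['cx'])/c['fx'],(px[1]-c['cy'])/c['fy']]); u=p.copy()
    for _ in range(20): u=p/(1+c['k1']*(u@u))
    T=np.array(c['world_from_camera']); return T[:3,3],T[:3,:3]@np.array([u[0],u[1],1])
def onz(c,px,z):
    o,d=ray(c,px); return o+d*(z-o[2])/d[2]
def proj(c,P):
    T=np.array(c['world_from_camera']); q=T[:3,:3].T@(np.array(P)-T[:3,3]); u=q[:2]/q[2]
    u=u*(1+c['k1']*(u@u)); return np.array([u[0]*c['fx']+c['cx'],u[1]*c['fy']+c['cy']])
E
python3 - <<'E'
import cv2
a=cv2.imread('pics/top0.png')
cv2.imwrite('pics/tc1.png',cv2.resize(a[190:275,120:235],None,fx=6.5,fy=6.5,interpolation=cv2.INTER_CUBIC))
cv2.imwrite('pics/ts1.png',cv2.resize(a[195:250,285:385],None,fx=8,fy=8,interpolation=cv2.INTER_CUBIC))
E
```

```text
(no output)
```

View pics/tc1.png

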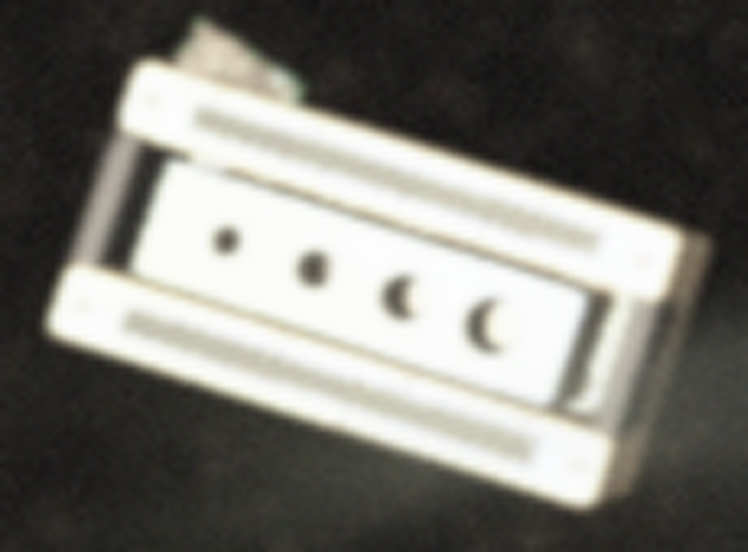

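View pics/ts1.png

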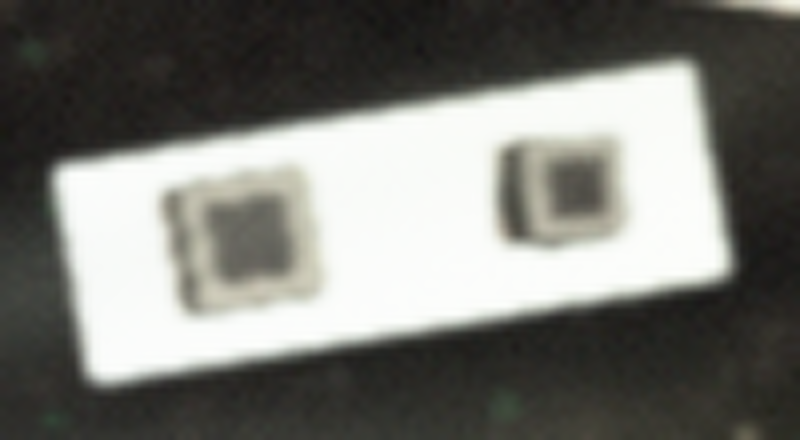

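```bash
python3 - <<'E'
from h import *
c=get_calibration('top')
f=lambda x,y,s,ox,oy:((x+.5)/s-.5+ox,(y+.5)/s-.5+oy)
print('thin head top',onz(c,f(577,186,8,285,195),123))
print('thick',onz(c,f(252,238,8,285,195),131))
st=[onz(c,f(*p,8,285,195),78)[:2] for p in((50,165),(693,60),(735,275),(92,384))]
print('stand',np.round(st,1),np.mean(st,0),[np.linalg.norm(st[i]-st[i-1]) for i in range(4)])
d=st[0]-st[1]; print('stand yaw',np.degrees(np.arctan2(-d[0],d[1])))
hd=[onz(c,f(*p,8,285,195),123)[:2] for p in((533,142),(622,136),(622,236),(545,242))]
print('head',np.round(hd,1),np.mean(hd,0))
for p in((226,240),(313,268),(402,297),(492,326)): print('bore',np.round(onz(c,f(*p,6.5,120,190),90),1))
E
```

```text
thin head top [ 505.64218519 -277.82228168  123.        ]
thick [ 492.14265474 -190.32863302  131.        ]
stand [[ 514.9 -137.5]
 [ 543.1 -318.8]
 [ 482.5 -329.2]
 [ 453.4 -148.8]] [ 498.46357654 -233.57530241] [np.float64(62.5472004168988), np.float64(183.50170918833751), np.float64(61.43494696352502), np.float64(182.74831920034256)]
stand yaw 8.840559070797871
head [[ 517.5 -266.3]
 [ 518.9 -290.1]
 [ 492.2 -289.5]
 [ 490.8 -269. ]] [ 504.84858525 -278.73653125]
bore [491.4 166.5  90. ]
bore [481.6 136.5  90. ]
bore [471.5 105.9  90. ]
bore [461.3  75.   90. ]
```

```bash
python3 -m crank '[[1,0.02,-0.01,0,2],[1,0.055,-0.027,0,6],[1,0.095,-0.047,0,10],[1,0.135,-0.066,0,14],[1,0.175,-0.086,0,18.4]]'
```

```text
t: 0.65
ee_pos: [364.0, -433.6, 244.5]
tool_rot: [-0.0, 1.0, 0.029, -0.0]
contact_force: [0.5, -1.4, 0.2]
finger_gap: 1.001
```

```bash
python3 -m crank '[[1,0.035,-0.034,0,0],[1,0.07,-0.068,0,0],[1,0.105,-0.102,0,0],[1,0.135,-0.131,0,0],[1,0.151,-0.147,0,0]]'
python3 -m crank '[[1,0,0,0,0],[1,0,0,0,0]]'
python3 - <<'E'
from h import *
import pickle
s=monitor.state();c=get_calibration('wrist');im=capture('wrist')
pickle.dump((s,c),open('w1.pkl','wb'))
cv2.imwrite('pics/w1.png',im[:,:,::-1]); print(s['ee_pos'],s['tool_rot'])
E
```

```text
t: 1.15
ee_pos: [506.8, -276.5, 244.5]
tool_rot: [-0.0, 1.0, 0.031, 0.0]
contact_force: [-0.4, -0.3, -0.2]
finger_gap: 1.0
t: 1.35
ee_pos: [504.8, -278.9, 244.4]
tool_rot: [-0.0, 1.0, 0.031, -0.0]
contact_force: [0.6, -0.4, -0.3]
finger_gap: 1.004
[ 504.82606083 -278.89969157  244.37980519] [-4.00879532e-05  9.99520206e-01  3.09709113e-02 -3.99780923e-04]
```

View pics/w1.png

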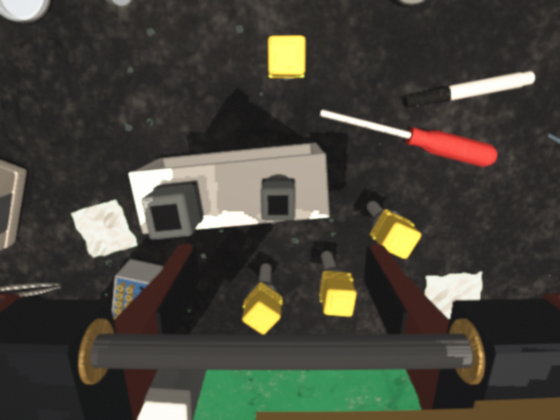

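```bash
python3 - <<'E'
from h import *
import pickle
s,c=pickle.load(open('w1.pkl','rb'))
a=cv2.imread('pics/w1.png')
cv2.imwrite('pics/w1c.png',cv2.resize(a[160:240,240:320],None,fx=7,fy=7,interpolation=cv2.INTER_CUBIC))
ct=get_calibration('top')
for p in((406,233),(385,264),(351,274),(353,168)): print('yellow top cam',[np.round(onz(ct,p,z)[:2]) for z in (105,125)])
for p in((400,241),(340,302),(262,320),(288,58)): print('yellow wrist',[np.round(onz(c,p,z)[:2]) for z in (105,125)])
print(proj(c,(505,-278,123)), onz(c,(278,205),123))
E
```

```text
yellow top cam [array([ 473., -387.]), array([ 472., -381.])]
yellow top cam [array([ 406., -340.]), array([ 407., -335.])]
yellow top cam [array([ 385., -266.]), array([ 387., -263.])]
yellow top cam [array([ 616., -275.]), array([ 613., -272.])]
yellow wrist [array([ 474., -385.]), array([ 482., -377.])]
yellow wrist [array([ 409., -339.]), array([ 422., -334.])]
yellow wrist [array([ 385., -267.]), array([ 399., -268.])]
yellow wrist [array([ 616., -276.]), array([ 614., -276.])]
[281.0734866  206.52407093] [ 506.11180409 -275.49154523  123.        ]
```

View pics/w1c.png

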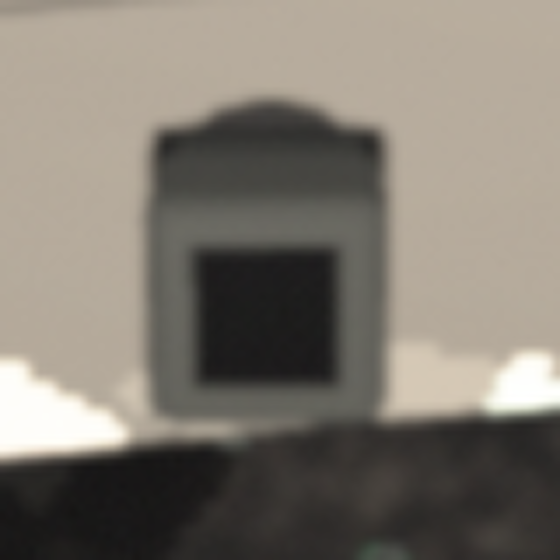

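The thin head's top is at (277,205), square to the image. The yellow look-alikes are clear of the gripper's footprint, so I'll descend.

```bash
python3 -m crank '[[0.36,0.0008,-0.0018,0.025,0],[0.36,0.0008,-0.0018,0.06,0],[0.36,0.0008,-0.0018,0.095,0],[0.36,0.0008,-0.0018,0.105,0],[0.36,0.0008,-0.0018,0.105,0]]'
python3 - <<'E'
from h import *
cv2.imwrite('pics/w2.png',capture('wrist')[:,:,::-1])
E
```

```text
t: 1.9
ee_pos: [504.2, -277.7, 138.4]
tool_rot: [-0.001, 1.0, 0.03, -0.001]
contact_force: [1.2, -0.1, 0.1]
finger_gap: 0.68
```

View pics/w2.png

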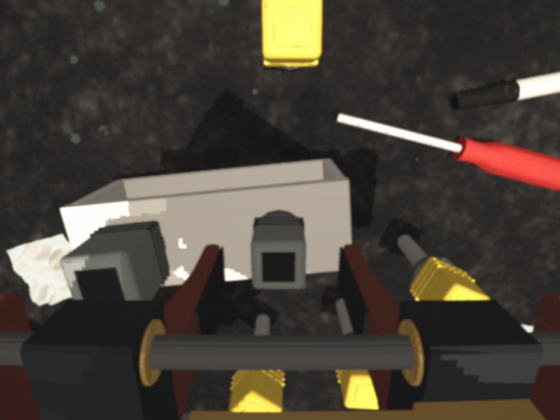

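```bash
python3 -m crank '[[0.36,0.0005,0,0.012,0],[0.36,0.001,0,0.024,0],[0.36,0.001,0,0.029,0],[0.36,0.001,0,0.029,0]]'
python3 -m crank '[[-1,0,0,0,0],[-1,0,0,0,0],[-1,0,0,0,0],[-1,0,0,0,0],[-1,0,0,0,0]]' 25
python3 -m crank '[[-1,0,0,0,0],[-1,0,0,0,0]]' 25
```

```text
t: 2.35
ee_pos: [506.3, -276.8, 109.9]
tool_rot: [-0.0, 1.0, 0.03, -0.001]
contact_force: [0.3, 0.6, -0.0]
finger_gap: 0.682
t: 2.85
ee_pos: [506.9, -277.2, 110.9]
tool_rot: [0.0, 1.0, 0.03, 0.0]
contact_force: [-0.9, 0.2, 0.8]
finger_gap: 0.318
t: 3.05
ee_pos: [506.9, -277.2, 110.9]
tool_rot: [0.0, 1.0, 0.03, 0.0]
contact_force: [-1.0, 0.5, 3.1]
finger_gap: 0.317
```

```bash
python3 -m crank '[[-1,0,0,-0.01,0],[-1,0,0,-0.03,0],[-1,0,0,-0.065,0],[-1,0,0,-0.1,0],[-1,0,0,-0.135,0]]' 25
python3 -m crank '[[-1,0,0,-0.02,0],[-1,0,0,-0.025,0],[-1,0,0,-0.025,0],[-1,0,0,-0.025,0]]'
python3 - <<'E'
from h import *
import pickle
s=monitor.state();c=get_calibration('wrist');im=capture('wrist');print(s['contact_force'],s['ft_torque'],s['finger_gap'])
pickle.dump((s,c),open('w3.pkl','wb'))
cv2.imwrite('pics/w3.png',im[:,:,::-1])
cv2.imwrite('pics/s3.png',capture('scene')[:,:,::-1])
E
```

```text
t: 3.55
ee_pos: [506.4, -277.0, 247.4]
tool_rot: [-0.0, 1.0, 0.03, -0.0]
contact_force: [0.8, 0.4, -0.9]
finger_gap: 0.316
t: 3.95
ee_pos: [506.0, -276.8, 269.4]
tool_rot: [-0.001, 1.0, 0.03, -0.001]
contact_force: [0.1, -0.4, -1.4]
finger_gap: 0.319
[ 0.08286587 -0.35192302 -1.35358072] [ 0.05304744 -0.00395707  0.03804113] 0.31886348773067963
```

View pics/w3.png

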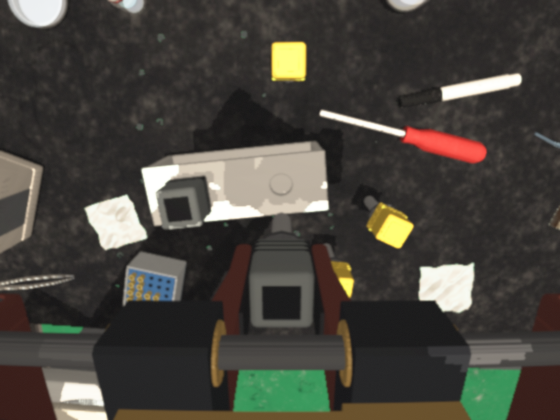

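View pics/s3.png

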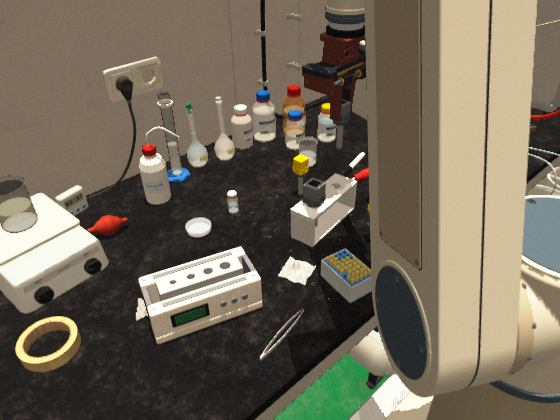

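Held: gap 28 mm, and the stand hole is empty at (281,184). The other probe stays where it was. Carrying it over to the calibrator.

```bash
python3 -m crank '[[-1,0,-0.012,0,0],[-1,0,-0.04,0,0],[-1,0,-0.075,0,0],[-1,0,-0.112,0,0],[-1,0,-0.15,0,0]]'
python3 -m crank '[[-1,0,-0.04,0,0],[-1,0,-0.08,0,0],[-1,0,-0.12,0,0],[-1,0,-0.16,0,0],[-1,0,-0.195,0,0]]'
python3 -m crank '[[-1,0,-0.03,0,6],[-1,0,-0.05,0,12],[-1,0,-0.065,0,18],[-1,0,-0.069,0,21.5],[-1,0,-0.069,0,21.5]]'
python3 -m crank '[[-1,0,0,0.01,0],[-1,0,0,0.025,0],[-1,0,0,0.03,0],[-1,0,0,0.03,0]]'
python3 - <<'E'
from h import *
import pickle
s=monitor.state();c=get_calibration('wrist');im=capture('wrist')
pickle.dump((s,c),open('w4.pkl','wb'));print(s['ee_pos'],s['tool_rot'],s['q'])
cv2.imwrite('pics/w4.png',im[:,:,::-1])
E
```

```text
t: 4.55
ee_pos: [496.8, -125.5, 269.9]
tool_rot: [-0.0, 1.0, 0.03, -0.001]
contact_force: [1.0, -0.5, -1.1]
finger_gap: 0.317
t: 5.05
ee_pos: [484.6, 69.5, 270.1]
tool_rot: [-0.0, 1.0, 0.031, -0.001]
contact_force: [0.7, 0.3, -1.3]
finger_gap: 0.316
t: 5.55
ee_pos: [480.7, 137.1, 270.0]
tool_rot: [0.0, 0.988, -0.156, -0.001]
contact_force: [-0.1, -0.5, -0.7]
finger_gap: 0.319
t: 5.95
ee_pos: [480.8, 135.6, 239.4]
tool_rot: [0.001, 0.988, -0.157, -0.001]
contact_force: [-0.2, 0.7, -0.7]
finger_gap: 0.32
[480.84787641 135.5509572  239.43427269] [ 5.22248581e-04  9.87670252e-01 -1.56543159e-01 -1.20011740e-03] [ 2.50951214e-01  2.47145441e-01  1.90571846e+00 -7.21856614e-06
  9.91346397e-01  2.13613114e+00]
```

View pics/w4.png

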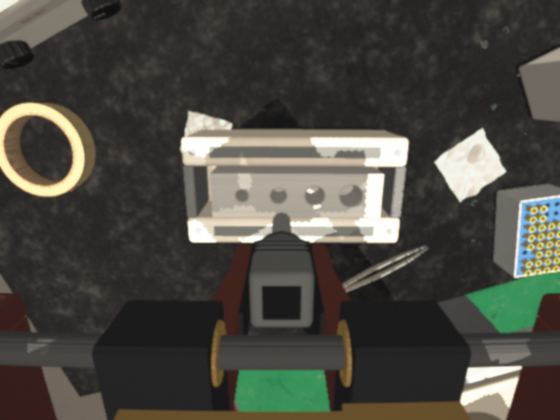

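```bash
python3 - <<'E'
from h import *
a=cv2.imread('pics/w4.png')
cv2.imwrite('pics/w4c.png',cv2.resize(a[150:255,175:300],None,fx=5,fy=5,interpolation=cv2.INTER_CUBIC)) if 0 else cv2.imwrite('pics/w4c.png',cv2.resize(a[170:255,220:365],None,fx=5.5,fy=5.5,interpolation=cv2.INTER_CUBIC))
E
```

```text
(no output)
```

View pics/w4c.png

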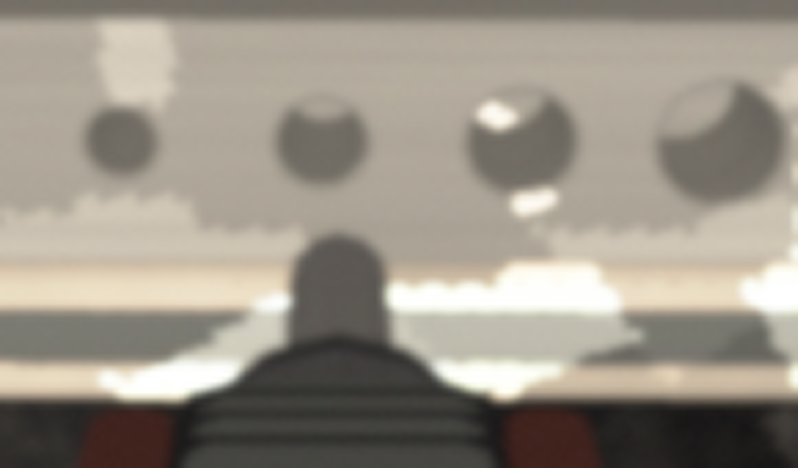

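```bash
cat >> h.py <<'E'
from scipy.optimize import least_squares
def tipfit(c,u,vtop,zt):
    """tip xy at height zt from silhouette: stem centre column u, topmost row vtop"""
    def pts(x,y):
        a=np.linspace(0,2*np.pi,73)
        return np.array([proj(c,(x+R*np.cos(t),y+R*np.sin(t),zt+h)) for R,h in((5,0),(6.5,1.5)) for t in a])
    def f(p):
        q=pts(*p); return [(q[:,0].min()+q[:,0].max())/2-u, q[:,1].min()-vtop]
    o=onz(c,(u,vtop),zt); s=least_squares(f,o[:2]); q=pts(*s.x); return s.x, np.ptp(q[:,0])
def report(c,s,bore,tip,zt):
    b=onz(c,bore,90)[:2]; t,w=tipfit(c,tip[0],tip[1],zt)
    q=s['tool_rot']; a=2*np.arctan2(q[2],q[1]); X=np.array([np.cos(a),np.sin(a)]); Y=np.array([np.sin(a),-np.cos(a)])
    d=b-t; print('bore',b.round(2),'tip',t.round(2),'width px',w.round(2),'tcp',s['ee_pos'].round(2),'yaw',np.degrees(a).round(2))
    print('tip-tcp tool', ((t-s['ee_pos'][:2])@X).round(2),((t-s['ee_pos'][:2])@Y).round(2),' bore-tip tool x,y mm',(d@X).round(2),(d@Y).round(2))
E
python3 - <<'E'
from h import *
import pickle
s,c=pickle.load(open('w4.pkl','rb'))
f=lambda x,y:((x+.5)/5.5-.5+220,(y+.5)/5.5-.5+170)
report(c,s,f(322,140.5),f(338.5,235),s['ee_pos'][2]-92.4)
for p in((121,140),(322,140.5),(522,140.5),(720,141)): print(onz(c,f(*p),90)[:2].round(1))
E
```

```text
bore [482.84 138.16] tip [479.86 136.48] width px 18.32 tcp [480.85 135.55 239.43] yaw -18.01
tip-tcp tool -1.22 -0.58  bore-tip tool x,y mm 2.31 -2.52
[492.7 168.4]
[482.8 138.2]
[473.1 108.1]
[463.3  78.2]
```

```bash
python3 - <<'E'
from h import *
import pickle
s,c=pickle.load(open('w4.pkl','rb'))
a=cv2.imread('pics/w4.png',0)
for r_ in (217,219,221,224,227): print(r_,a[r_,266:298])
print(a[205:222,281])
X=np.array([np.cos(np.radians(-18)),np.sin(np.radians(-18))]);Y=np.array([X[1],-X[0]])
t=s['ee_pos'].copy(); t[:2]+=X*-1.2+Y*-.6
for dz,h,nm in((12.6,14,'headtop'),(-27.4,14,'headbot'),(-27.4,16,'collar top'),(-32.4,16,'collar bot'),(-92.4,6.5,'tip')):
    print(nm,[proj(c,[*(t[:2]+h*(i*X+j*Y)),t[2]+dz]).round(1) for i,j in((1,-1),(1,1),(-1,1),(-1,-1))])
E
python3 -c "
import cv2
a=cv2.imread('pics/w4.png');cv2.imwrite('pics/w4d.png',cv2.resize(a[200:335,220:340],None,fx=4.4,fy=4.4,interpolation=cv2.INTER_CUBIC))"
```

```text
217 [189 188 188 188 187 184 173 149 116  95  90  88  88  89  88  88  87  87
  88  88  88  90 104 127 151 162 166 166 166 165 165 165]
219 [204 203 204 203 202 194 171 132 100  89  88  89  88  88  87  88  87  88
  87  88  88  88  94 115 148 173 181 183 182 181 182 182]
221 [219 219 219 218 216 203 167 120  91  87  88  88  88  88  88  88  87  87
  88  88  87  87  90 115 167 212 225 221 209 206 215 225]
224 [232 239 243 248 250 244 208 136  95  88  88  89  88  88  87  88  88  88
  88  88  87  87  92 129 204 247 253 253 253 253 253 254]
227 [202 210 212 212 204 177 136 101  89  88  89  89  88  88  88  87  88  89
  88  89  88  86  87  97 127 168 194 202 199 198 197 195]
[163 164 164 164 163 160 151 128 103  89  88  88  88  88  88  87  88]
headtop [array([247.4, 276.4]), array([315.6, 276.4]), array([313.4, 333. ]), array([249.4, 333.1])]
headbot [array([254.4, 238. ]), array([308.2, 238. ]), array([306.9, 285.2]), array([255.6, 285.3])]
collar top [array([250.5, 234.5]), array([312.1, 234.5]), array([310.4, 288.4]), array([252.1, 288.5])]
collar bot [array([251.3, 230.8]), array([311.3, 230.8]), array([309.7, 283.7]), array([252.8, 283.7])]
tip [array([271.9, 211.6]), array([290.3, 211.6]), array([290.1, 228.7]), array([272.1, 228.7])]
```

View pics/w4d.png

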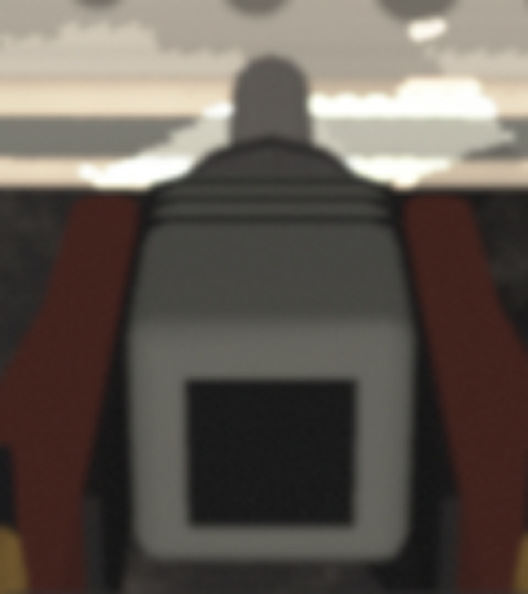

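```bash
python3 - <<'E'
from h import *
import pickle
s,c=pickle.load(open('w4.pkl','rb'))
X=np.array([np.cos(np.radians(-18)),np.sin(np.radians(-18))]);Y=np.array([X[1],-X[0]])
t=s['ee_pos']
for y in(-14,14): print('fingertip',[proj(c,[*(t[:2]+x*X+y*Y),t[2]-22]).round(1) for x in(-10,10)])
cs=get_calibration('scene'); im=capture('scene')[:,:,::-1]
t=t.copy();
for dz in(12.6,-32.4,-92.4): print(dz,proj(cs,t+[0,0,dz]).round(1))
p=proj(cs,t+[0,0,-50]).astype(int)
x0,y0=p[0]-60,p[1]-60; print(x0,y0)
cv2.imwrite('pics/s4.png',cv2.resize(im[y0:y0+120,x0:x0+120],None,fx=5,fy=5,interpolation=cv2.INTER_CUBIC))
E
```

```text
fingertip [array([255.9, 282. ]), array([255. , 247.3])]
fingertip [array([309. , 281.9]), array([310. , 247.3])]
12.6 [177.7 200.4]
-32.4 [181.8 223.1]
-92.4 [186.7 251. ]
123 171
```

View pics/s4.png

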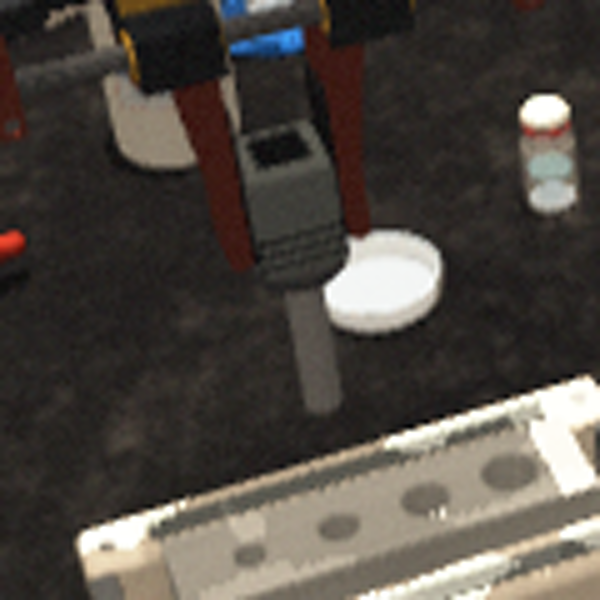

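The scene camera agrees with the expected probe height (tip at z≈147), so there was no slip. I'll close most of the lateral offset, descend to about 12 mm above the bar and look again.

```bash
python3 -m crank '[[-1,0.0015,-0.0015,0.012,0],[-1,0.002,-0.002,0.03,0],[-1,0.002,-0.002,0.042,0],[-1,0.002,-0.002,0.045,0],[-1,0.002,-0.002,0.045,0]]'
python3 -m crank '[[-1,0,0,0,0],[-1,0,0,0,0]]'
python3 - <<'E'
from h import *
import pickle
s=monitor.state();c=get_calibration('wrist');im=capture('wrist')[:,:,::-1]
pickle.dump((s,c),open('w5.pkl','wb'));print(s['ee_pos'],s['tool_rot'],s['contact_force'])
cv2.imwrite('pics/w5.png',im)
cv2.imwrite('pics/w5c.png',cv2.resize(im[150:255,215:365],None,fx=5.3,fy=5.3,interpolation=cv2.INTER_CUBIC))
im=capture('scene')[:,:,::-1]; cv2.imwrite('pics/s5.png',im)
cv2.imwrite('pics/s5c.png',cv2.resize(im[205:305,135:255],None,fx=5,fy=5,interpolation=cv2.INTER_CUBIC))
E
```

```text
t: 6.55
ee_pos: [483.9, 137.3, 195.1]
tool_rot: [0.0, 0.988, -0.157, -0.001]
contact_force: [0.1, -0.1, -0.1]
finger_gap: 0.32
t: 6.75
ee_pos: [484.6, 137.5, 196.3]
tool_rot: [-0.0, 0.988, -0.157, 0.001]
contact_force: [0.3, -0.1, -1.3]
finger_gap: 0.319
[484.62019588 137.48820235 196.29923707] [-2.62102834e-04  9.87657342e-01 -1.56628803e-01  5.69624538e-04] [ 0.27511644 -0.13857723 -1.33487839]
```

View pics/w5c.png

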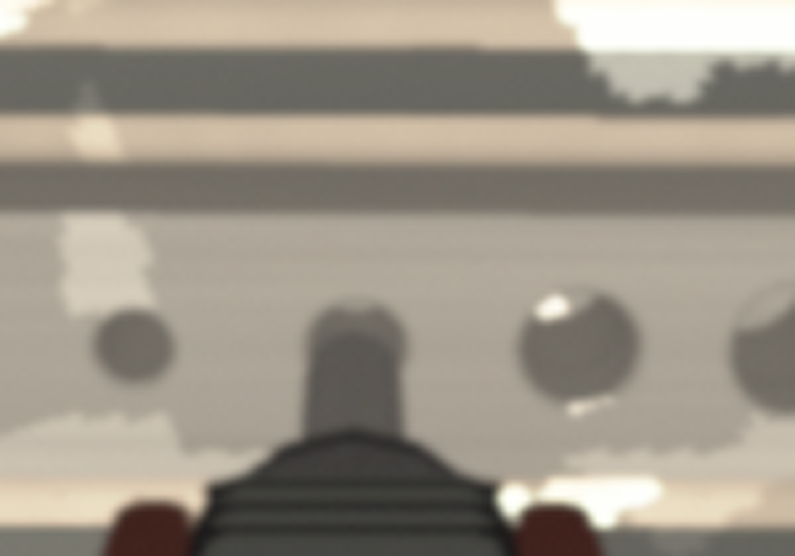

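View pics/s5c.png

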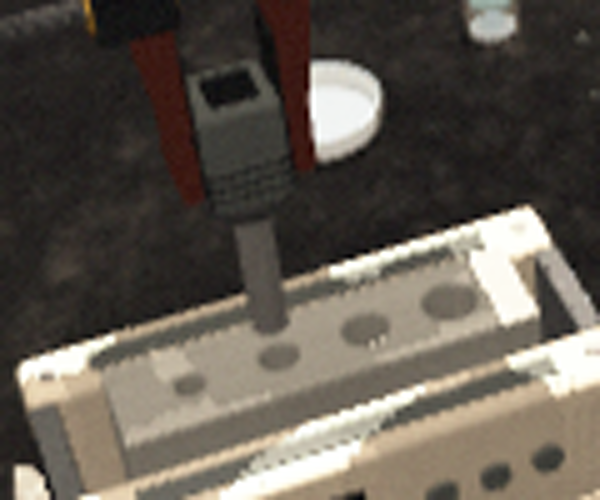

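```bash
python3 - <<'E'
from h import *
import pickle
s,c=pickle.load(open('w5.pkl','rb'))
f=lambda x,y:((x+.5)/5.3-.5+215,(y+.5)/5.3-.5+150)
for zt in(100,104,108): report(c,s,f(356.5,346.5),f(354,331),zt)
cs=get_calibration('scene')
f=lambda x,y:((x+.5)/5-.5+135,(y+.5)/5-.5+205)
print('scene bores',[onz(cs,f(*p),90)[:2].round(1) for p in((189,384),(279,357),(366,330),(449,301))])
print('scene tip low-edge at 104',onz(cs,f(271,329),104)[:2], 'stem-axis', onz(cs,f(269,322),104)[:2])
E
```

```text
bore [483.02 138.23] tip [482.85 138.66] width px 18.02 tcp [484.62 137.49 196.3 ] yaw -18.02
tip-tcp tool -2.05 -0.57  bore-tip tool x,y mm 0.3 0.35
bore [483.02 138.23] tip [484.13 138.25] width px 18.33 tcp [484.62 137.49 196.3 ] yaw -18.02
tip-tcp tool -0.7 -0.57  bore-tip tool x,y mm -1.05 0.36
bore [483.02 138.23] tip [485.41 137.84] width px 18.65 tcp [484.62 137.49 196.3 ] yaw -18.02
tip-tcp tool 0.64 -0.57  bore-tip tool x,y mm -2.39 0.36
scene bores [array([491.2, 167.5]), array([480.3, 137.3]), array([470. , 107.1]), array([461.2,  76.5])]
scene tip low-edge at 104 [480.61292009 138.26826151] stem-axis [484.04901215 136.76284209]
```

```bash
python3 -m crank '[[-1,-0.0007,0.0002,0.003,0],[-1,-0.0013,0.0003,0.006,0],[-1,-0.0013,0.0003,0.009,0],[-1,-0.0013,0.0003,0.009,0],[-1,-0.0013,0.0003,0.009,0]]'
python3 - <<'E'
from h import *
import pickle
s=monitor.state();c=get_calibration('wrist');im=capture('wrist')[:,:,::-1]
pickle.dump((s,c),open('w6.pkl','wb'));print(s['ee_pos'],s['contact_force'])
cv2.imwrite('pics/w6.png',im)
cv2.imwrite('pics/w6c.png',cv2.resize(im[150:255,215:365],None,fx=5.3,fy=5.3,interpolation=cv2.INTER_CUBIC))
im=capture('scene')[:,:,::-1]; cv2.imwrite('pics/s6.png',im)
cv2.imwrite('pics/s6c.png',cv2.resize(im[235:295,155:245],None,fx=8,fy=8,interpolation=cv2.INTER_CUBIC))
E
```

```text
t: 7.35
ee_pos: [482.7, 137.5, 186.5]
tool_rot: [0.0, 0.988, -0.157, -0.0]
contact_force: [-0.6, 0.1, -0.8]
finger_gap: 0.316
[482.73759145 137.46070886 186.50516703] [-0.64490362  0.13833776 -0.82963996]
```

View pics/w6c.png

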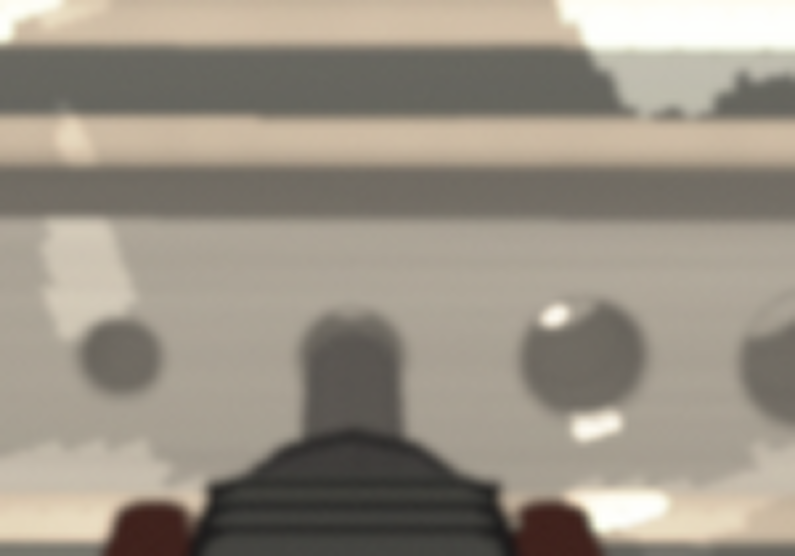

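View pics/s6c.png

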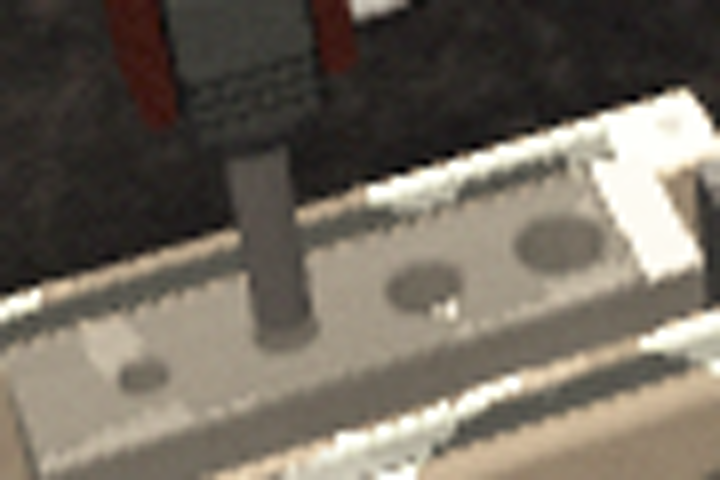

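```bash
python3 - <<'E'
from h import *
import pickle
s,c=pickle.load(open('w6.pkl','rb'))
f=lambda x,y:((x+.5)/5.3-.5+215,(y+.5)/5.3-.5+150)
for zt in(92,94,96): report(c,s,f(352,356.5),f(353.5,332),zt)
cs=get_calibration('scene')
g=lambda p:(np.array(p)+.5)*8-.5-np.array([155*8,235*8])
b=onz(cs,((286+.5)/8-.5+155,(328+.5)/8-.5+235),90); print(b)
print('scene bores',[onz(cs,((x+.5)/8-.5+155,(y+.5)/8-.5+235),90)[:2].round(1) for x,y in((144,376),(424,289),(558,244))])
E
```

```text
bore [483.07 138.18] tip [481.32 138.53] width px 18.15 tcp [482.74 137.46 186.51] yaw -18.02
tip-tcp tool -1.68 -0.58  bore-tip tool x,y mm 1.78 -0.21
bore [483.07 138.18] tip [481.96 138.33] width px 18.31 tcp [482.74 137.46 186.51] yaw -18.02
tip-tcp tool -1.0 -0.58  bore-tip tool x,y mm 1.1 -0.2
bore [483.07 138.18] tip [482.61 138.12] width px 18.47 tcp [482.74 137.46 186.51] yaw -18.02
tip-tcp tool -0.33 -0.59  bore-tip tool x,y mm 0.42 -0.2
[481.34219934 136.77286903  90.        ]
scene bores [array([490.6, 167.5]), array([470.1, 107.5]), array([460.7,  77. ])]
```

```bash
python3 - <<'E'
from h import *
cs=get_calibration('scene')
b=onz(cs,((284+.5)/8-.5+155,(332.5+.5)/8-.5+235),90); print(b)
im=cv2.imread('pics/s6.png')
big=cv2.resize(im[255:288,175:205],None,fx=18,fy=18,interpolation=cv2.INTER_CUBIC)
def circ(cx,cy,z,R,col):
    pts=[(proj(cs,(cx+R*np.cos(t),cy+R*np.sin(t),z))-[175,255]+.5)*18-.5 for t in np.linspace(0,6.283,60)]
    cv2.polylines(big,[np.int32(np.round(pts))],True,col,1)
circ(b[0],b[1],90,7,(0,255,0))
for z in(94,):
    circ(b[0],b[1],z,5,(0,0,255)); circ(b[0],b[1],z+1.5,6.5,(255,0,0))
cv2.imwrite('pics/s6d.png',big)
E
```

```text
[480.47733667 137.89600073  90.        ]
```

View pics/s6d.png

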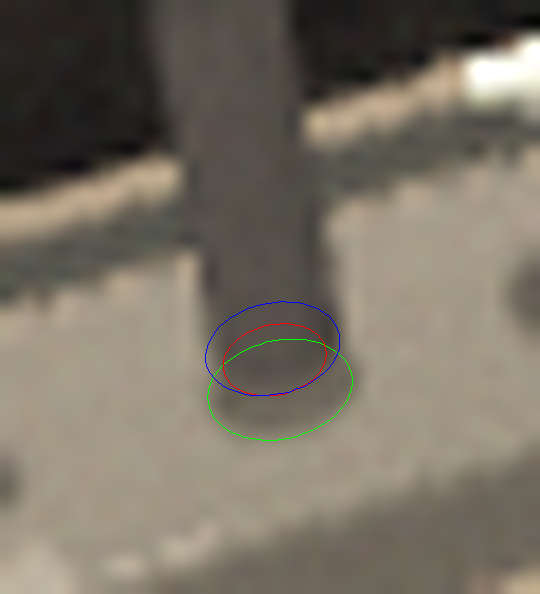

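```bash
python3 -m crank '[[-1,0.0005,-0.0002,0.001,0],[-1,0.0005,-0.0002,0.0025,0],[-1,0.0005,-0.0002,0.004,0],[-1,0.0005,-0.0002,0.004,0]]'
python3 -m crank '[[-1,0,0,0.001,0],[-1,0,0,0.002,0],[-1,0,0,0.003,0],[-1,0,0,0.003,0]]'
```

```text
t: 7.85
ee_pos: [483.2, 137.4, 182.4]
tool_rot: [0.0, 0.988, -0.157, -0.0]
contact_force: [0.7, 0.3, -1.5]
finger_gap: 0.321
t: 8.25
ee_pos: [483.3, 137.5, 179.5]
tool_rot: [0.0, 0.988, -0.157, -0.0]
contact_force: [-0.8, 0.3, -1.2]
finger_gap: 0.314
```

```bash
python3 -m crank '[[-1,0,0,0.001,0],[-1,0,0,0.002,0],[-1,0,0,0.003,0],[-1,0,0,0.003,0]]'
python3 -c "from h import *;s=monitor.state();print(s['contact_force'],s['ft_torque'])"
```

```text
t: 8.65
ee_pos: [483.3, 137.5, 176.5]
tool_rot: [0.0, 0.988, -0.157, -0.0]
contact_force: [-0.1, 0.2, -0.6]
finger_gap: 0.32
[-0.11483652  0.15166938 -0.64261151] [ 0.08337508  0.02070214 -0.0390206 ]
```

```bash
python3 -m crank '[[-1,0,0,0.0015,0],[-1,0,0,0.003,0],[-1,0,0,0.0045,0],[-1,0,0,0.005,0],[-1,0,0,0.005,0]]'
python3 - <<'E'
from h import *
s=monitor.state();print(s['ee_pos'],s['contact_force'],s['ft_torque'])
im=capture('wrist')[:,:,::-1]
a=cv2.resize(im[150:255,215:365],None,fx=5.3,fy=5.3,interpolation=cv2.INTER_CUBIC)[:540,:400]
im=capture('scene')[:,:,::-1]
b=cv2.resize(im[235:295,155:205],None,fx=8,fy=8,interpolation=cv2.INTER_CUBIC)
o=np.zeros((560,800,3),np.uint8);o[:540,:400]=a;o[:480,400:800]=b;cv2.imwrite('pics/v7.png',o)
E
```

```text
t: 9.15
ee_pos: [483.3, 137.5, 171.5]
tool_rot: [0.0, 0.988, -0.157, -0.0]
contact_force: [-0.8, -0.2, -0.6]
finger_gap: 0.32
[483.3059898  137.50088503 171.53611172] [-0.78688632 -0.20320386 -0.61206167] [ 0.04874742 -0.03389514  0.02296515]
```

View pics/v7.png

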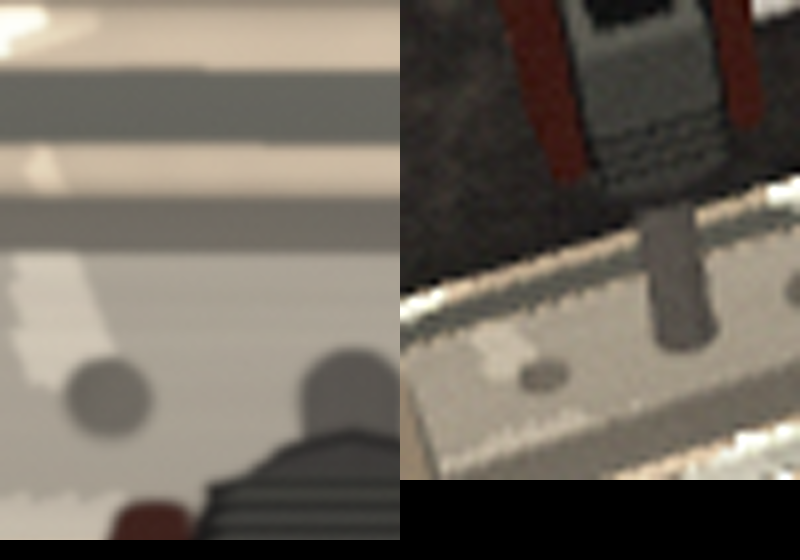

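Both views show the stem in the 13 mm bore with no contact force. Lowering on.

```bash
python3 -m crank '[[-1,0,0,0.002,0],[-1,0,0,0.005,0],[-1,0,0,0.008,0],[-1,0,0,0.01,0],[-1,0,0,0.01,0]]'
python3 -m crank '[[-1,0,0,0.002,0],[-1,0,0,0.005,0],[-1,0,0,0.008,0],[-1,0,0,0.01,0],[-1,0,0,0.01,0]]'
```

```text
t: 9.75
ee_pos: [483.1, 137.4, 161.3]
tool_rot: [0.0, 0.988, -0.157, -0.0]
contact_force: [-0.9, 0.5, -1.2]
finger_gap: 0.317
t: 10.25
ee_pos: [483.1, 137.4, 151.3]
tool_rot: [0.0, 0.988, -0.157, -0.0]
contact_force: [-0.4, -0.4, -0.8]
finger_gap: 0.316
```

```bash
python3 -m crank '[[-1,0,0,0.001,0],[-1,0,0,0.002,0],[-1,0,0,0.003,0],[-1,0,0,0.004,0],[-1,0,0,0.004,0]]'
python3 -m crank '[[-1,0,0,0.001,0],[-1,0,0,0.002,0],[-1,0,0,0.002,0]]'
python3 -c "from h import *;s=monitor.state();print(s['contact_force'],s['ft_torque'])"
```

```text
t: 10.75
ee_pos: [483.3, 137.5, 147.6]
tool_rot: [0.0, 0.988, -0.157, -0.0]
contact_force: [0.1, -0.8, -0.9]
finger_gap: 0.32
t: 11.05
ee_pos: [483.3, 137.5, 145.5]
tool_rot: [0.0, 0.988, -0.157, -0.0]
contact_force: [0.5, -0.4, -0.5]
finger_gap: 0.318
[ 0.46551224 -0.37033704 -0.5267974 ] [ 0.05959673  0.01608468 -0.00018028]
```

```bash
for i in 1 2; do python3 -m crank '[[-1,0,0,0.0005,0],[-1,0,0,0.001,0],[-1,0,0,0.001,0]]' | grep -E 'ee|cont'; done; python3 -m crank '[[-1,0,0,0.0005,0],[-1,0,0,0.0005,0]]'| grep -E 'ee|cont'
```

```text
ee_pos: [483.4, 137.5, 144.6]
contact_force: [0.3, -0.0, -0.3]
ee_pos: [483.3, 137.5, 143.6]
contact_force: [-0.7, 0.5, -0.5]
ee_pos: [483.4, 137.5, 143.1]
contact_force: [-0.7, -0.6, -2.5]
```

```bash
python3 -m crank '[[-1,0,0,0.0005,0],[-1,0,0,0.0005,0]]'| grep -E 'ee|cont'; python3 -m crank '[[-1,0,0,0.0005,0],[-1,0,0,0.0005,0]]'| grep -E 'ee|cont';python3 -m crank '[[-1,0,0,0,0]]'| grep -E 'ee|cont'
```

```text
ee_pos: [483.5, 137.5, 142.8]
contact_force: [-0.3, -0.1, 2.3]
ee_pos: [483.5, 137.5, 142.3]
contact_force: [-1.0, 0.6, 2.5]
ee_pos: [483.4, 137.5, 142.3]
contact_force: [-0.4, 0.0, 2.9]
```

The tip rests on the bore floor at about 3 N, at the predicted height. Releasing.

```bash
python3 -m crank '[[-0.3,0,0,0,0],[-0.2,0,0,0,0],[0,0,0,0,0],[0.2,0,0,0,0],[0.2,0,0,0,0]]'; python3 -m crank '[[0.3,0,0,0,0],[0.3,0,0,0,0]]'
python3 - <<'E'
from h import *
im=capture('wrist')[:,:,::-1]; cv2.imwrite('pics/w8.png',im)
E
```

```text
t: 12.85
ee_pos: [483.4, 137.5, 142.1]
tool_rot: [0.0, 0.988, -0.157, -0.0]
contact_force: [-0.9, -0.2, 0.2]
finger_gap: 0.593
t: 13.05
ee_pos: [483.4, 137.5, 142.2]
tool_rot: [-0.0, 0.988, -0.157, 0.0]
contact_force: [-0.2, 0.4, -0.6]
finger_gap: 0.647
```

View pics/w8.png

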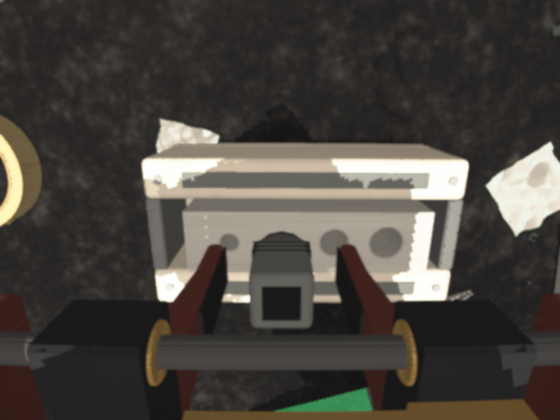

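The fingers are clear on both sides and the head, at (281,290), stands free. Retracting straight up.

```bash
python3 -m crank '[[0.3,0,0,-0.01,0],[0.3,0,0,-0.03,0],[0.3,0,0,-0.06,0],[0.3,0,0,-0.09,0],[0.3,0,0,-0.12,0]]'
python3 -m crank '[[0.3,0,0.03,-0.03,0],[0.3,0,0.07,-0.04,0],[0.3,0,0.11,-0.04,0],[0.3,0,0.15,-0.04,0],[0.3,0,0.16,-0.04,0]]'
python3 -m crank '[[0.3,0,0,0,0],[0.3,0,0,0,0]]'
python3 - <<'E'
from h import *
for n in('top','scene'):
    im=capture(n)[:,:,::-1]; cv2.imwrite(f'pics/{n}9.png',im)
    cs=get_calibration(n)
    if n=='scene': cv2.imwrite('pics/s9c.png',cv2.resize(im[185:305,125:275],None,fx=5,fy=5,interpolation=cv2.INTER_CUBIC))
E
```

```text
t: 13.6
ee_pos: [483.2, 137.4, 264.1]
tool_rot: [-0.0, 0.988, -0.157, 0.0]
contact_force: [0.8, 1.0, -0.3]
finger_gap: 0.65
t: 14.1
ee_pos: [432.5, -17.0, 303.0]
tool_rot: [0.0, 0.987, -0.158, 0.0]
contact_force: [0.7, 0.1, 0.3]
finger_gap: 0.646
t: 14.3
ee_pos: [434.3, -14.2, 302.6]
tool_rot: [-0.0, 0.988, -0.157, 0.0]
contact_force: [0.5, 0.4, 0.2]
finger_gap: 0.652
```

View pics/s9c.png

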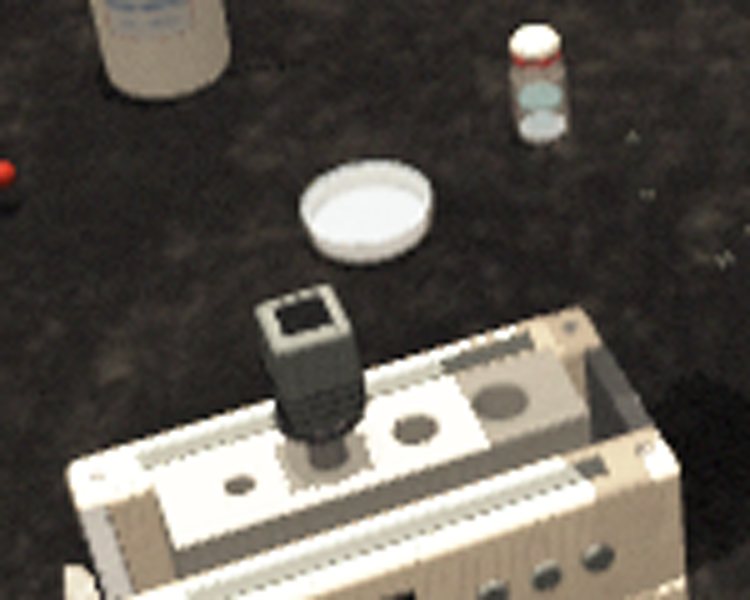

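View pics/top9.png

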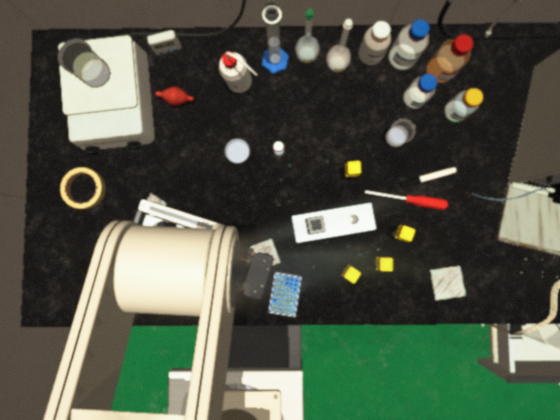

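```bash
python3 - <<'E'
from h import *
c=get_calibration('scene')
for z in(145,155,165): print(z,((proj(c,(482,137.4,z))-[125,185]+.5)*5-.5).round())
print(monitor.state()['contact_force']); r.job_done()
E
```

```text
145 [305. 338.]
155 [301. 315.]
165 [297. 293.]
[-0.09558108  0.07426252 -0.31898989]
the job is handed in; nothing more can be done
```

The thinner probe is in the calibrator's 13 mm bore, with its tip on the bore floor. I let go of it and handed the job in at about 14.4 s.

- **Insertion:** I lined the tip up with the bore using the wrist and scene cameras. It went in with no contact force above the noise of about 1 N.
- **Seating:** I lowered it in steps of 0.5 to 1 mm at the end. Contact came at the predicted height and read about 3 N, or about 4 N allowing for the probe's weight. I released it there, so it was not dropped.
- **Last checks:** The scene camera shows the probe upright in the second bore. Its head top is within a pixel of where it should be for a 155 mm height. In the pictures the thicker probe, vial, dish and yellow look-alikes are where they were, and the gripper was clear of everything.
- **Disagreements:** The cameras differed by about 2–3 mm on positions, and the wrist camera showed the held probe 6–8% smaller than expected. I allowed for this by comparing tip and bore in the same picture at low height. In the final top view the arm hid the calibrator, so only the scene view confirmed the final placement.

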